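# Lay the tile mould on its back and push it up to the stop

## Robot

A 6-joint arm with a two-finger parallel gripper is mounted at the origin on the work surface. World frame = base frame: x ahead of the robot, y to its left, z up, the work surface at z = 0. Lengths are in mm, angles in rad, forces in N, time in s.
With the tool pointing down it reaches from about 275 to 825 mm from the base axis. Payload 4.9 kg.
Tool frame: the origin (TCP) lies midway between the tips of the shut fingers; the grasp point (between the pads) lies env.grip_point_offset behind it (env.grip_point_offset is the distance from the TCP to the grasp point, in mm); z points along the fingers, y is the direction in which the jaws open and shut (so a half turn about z gives the same grasp; the last joint's range is limited). The gripper opens to 85 mm and grips with 20 to 120 N. Pads are 22 mm wide; open, the fingers measure 114 mm over their backs; the gripper's body (76 mm by 85 mm) begins 54 mm behind the grasp point. The pads swing forward as they close: fully open they stand 13 mm farther back than shut.
Start: joints at [1.209, 0.326, -0.193, 1.052, 0, 1.437], TCP at [124.202, 535.81, 231.281] pointing down, gripper open.
Joint ranges: [-2.65, 2.65], [-0.97, 1.79], [-1.3, 1.35], [-1.93, 2.1], [-1.47, 1.37], [-3.14, 3.14]. Speed limits (rad/s): [2.57, 2.57, 3.14, 3.14, 3.14, 3.14].

## Interface

Orientations are given as a unit quaternion [w, x, y, z].
In Python, from workcell import env gives the robot as it stands.
- The arm moves only by the shell command python3 -m inch 'ROWS' [FORCE]. ROWS is JSON, a list that holds one entry, the list of rows, each a list of 7 numbers: the opening, from -1 (shut) to 1 (fully open), then the shift along the tool's x, y, z in m, then the turn, a rotation vector about the tool's x, y, z in degrees. In form: [[[gripper, x, y, z, rx, ry, rz], ...]]. A call has 1 to 12 rows; each row is the pose to reach, as a shift and turn from the pose commanded when the call began, along the tool's axes at that moment; what a row does not reach only later rows make up. A row lasts 1/10 s, in which the tool goes at most 50 mm and 8.59 degrees, less where a joint would pass 70% of its speed; a pose out of reach is approached as far as the arm can. A call with a gripper value outside its range is refused whole. The fingers move at their own pace and stop on an object; FORCE is the grip in N (left out, the last holds). Time passes only in rows, so rows that repeat a pose let the fingers close. It gives the time, the measured TCP pose, the force and the opening at its end, in the units of the state.
- env.get_obs(): the state, without advancing time (a new reading comes with each control period).
- env.capture(name): name is "side" or "top"; returns a dict with "img" (420x560x3 uint8, red, green, blue), "mtx" (3x3 intrinsics, pixels), "T" (4x4, takes a point from camera to world coordinates). Camera axes: x right, y down, z forward; pixel columns grow to the right and rows downward; lengths in mm; the calibration is good to about 2 mm. A picture is of the moment at which its call begins. There is no depth.
- env.sign_off(): hands the job in, once; it reports no verdict.
The state is a dict: "time": time; "joint_positions": joint angles; "joint_vel": joint speeds; "joint_torque": joint torques, N m; "position": TCP position; "ee_rot": TCP orientation; "ft_force": force on the tool from outside, world axes, zero at the start; "wrist_torque": the same for the moment, N m; "grip_width": finger opening in mm.
Only numpy, scipy, OpenCV 4.12 (cv2) and the standard library are available. Lean on these libraries where they do the work, as an engineer would, in place of code of your own. Each camera call takes 0.05 s, during which the arm holds its last target.

## Task

Tip the standing wooden tile mould over onto its back on the board, so that its hollow faces up, by pushing it with the fingers; then push it along the board until its whole top end rests flush against the turquoise stop strip, and move clear. Only push the mould, never pick it up, and leave the cup, the jar and the bowl where they are.

Things in the scene. Friction and masses are not known exactly. Their poses are not given: they have to be found in the camera images.
- mould: Loose wooden tile mould, 0.36 to 0.67 kg, 150 mm tall (z), 110 mm wide (y), 45 mm thick (x) standing on the board. Origin: centre of its foot end; z runs to its top end. The face at x = -22.5 mm has a reddish hollow (80 x 110 mm, 18 mm deep; rim 15 mm at the sides, 20 mm at the ends); the +x face is its back. Pushed near its top along +x it falls past 17 degrees. On its back: 45 mm high, x down.
- mould_head (a point): Centre of the mould's top end face, 150 mm from its foot along its z axis (axes as the mould). This end must meet the strip.
- mould_heel (a point): Middle of the mould's lower back edge, the edge about which it tips (on the foot end, at the back face). It stays on the board all the time.
- stop_face (a point): Middle of the near face of the turquoise stop strip, at its foot, level with the board's top (18 mm above the table). Axes as the board: x horizontal, square into the strip, away from the mould; y along the strip; z up. The strip is 300 mm long, 25 mm deep, 28 mm high above the board, fixed to it.
- board: Fixed plywood board, 360 mm (x) by 300 mm (y), 18 mm thick; origin at the centre of its underside on the table. The strip lies along its +x edge, its near face 155 mm from the origin. The mould, standing within 20 mm of the board's middle line and turned up to 0.25 rad, falls some 35 to 85 mm short of the strip.
- cup: Terracotta cup, 66 mm across, 75 mm tall, loose on the table beside the board on its +y side; origin at the centre of its underside. To be left alone.
- jar: Grey lidded jar, 60 mm across, 85 mm tall, loose on the table beside the board on its -y side; origin at the centre of its underside. To be left alone.
- bowl: Lime-green bowl, 130 mm across, 60 mm tall, loose on the table beside the board on its -y side, further along; origin at the centre of its underside. To be left alone.
Not all that is in view belongs to the job. Of the things like the mould, leave any that is purple; of the rest the larger one is meant.

How it is judged:
By the outcome, as a careful person would: the job done as asked, in the order asked, and still so for the second after the job is handed in, with the robot touching nothing.
It also fails if it takes over 58 s, if anything falls off the work surface, if the arm or the gripper's body presses on something with over 40 N, if the wrist force passes 120 N, or if a joint passes its speed limit or range.

## Working session

There is one attempt and no reset: what is moved stays moved. The work goes in short steps, Python scripts to look and compute and a shell command to move; the robot and the scene stay as the last step left them, time stands still between calls to the robot, and variables do not carry over. Pictures are saved under pics/ and viewed, and the job is handed in when it is done.

```bash
ls; mkdir -p pics
python3 - <<'E'
from workcell import env
import cv2,numpy as np
np.set_printoptions(suppress=True,precision=4)
print(env.get_obs(), env.grip_point_offset)
for n in("side","top"):
    c=env.capture(n); cv2.imwrite(f"pics/{n}0.png",c["img"][:,:,::-1]); print(n,c["mtx"],c["T"])
E
```

```text
pics
{'time': 0.0, 'joint_positions': array([ 1.2088,  0.3269, -0.1936,  1.052 ,  0.    ,  1.4366]), 'joint_vel': array([ 0.0001, -0.    , -0.0001, -0.0007, -0.0006, -0.0021]), 'joint_torque': array([ -0.0003, -44.3407,  26.2439,   0.0155,  -0.0004,  -0.    ]), 'position': array([123.992 , 535.2519, 230.5493]), 'ee_rot': array([-0.0002,  0.1136,  0.9935, -0.0008]), 'ft_force': array([-0.1156, -0.0105,  0.0719]), 'wrist_torque': array([ 0.0339, -0.0299, -0.0256]), 'grip_width': 85.35823057796647} 18.700000000000003
side [[435.7121   0.     283.2751]
 [  0.     435.7121 213.0957]
 [  0.       0.       1.    ]] [[   0.8906   -0.2279    0.3936  195.5884]
 [  -0.4548   -0.4507    0.7681 -732.6132]
 [   0.0024   -0.8631   -0.505   629.0652]
 [   0.        0.        0.        1.    ]]
top [[387.9539   0.     278.5022]
 [  0.     387.9539 213.4934]
 [  0.       0.       1.    ]] [[  0.0005  -0.9959   0.0901 480.9797]
 [ -1.      -0.0001   0.0044  20.5172]
 [ -0.0043  -0.0901  -0.9959 925.3774]
 [  0.       0.       0.       1.    ]]
```

View pics/side0.png

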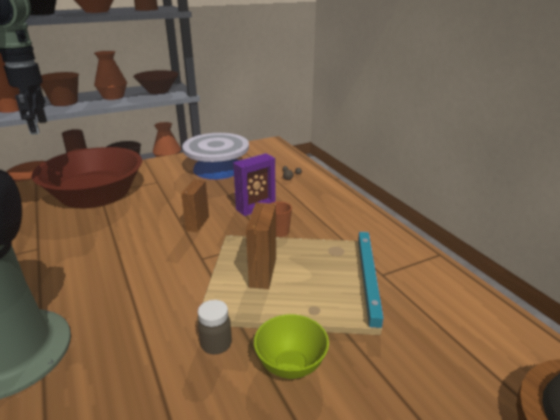

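View pics/top0.png

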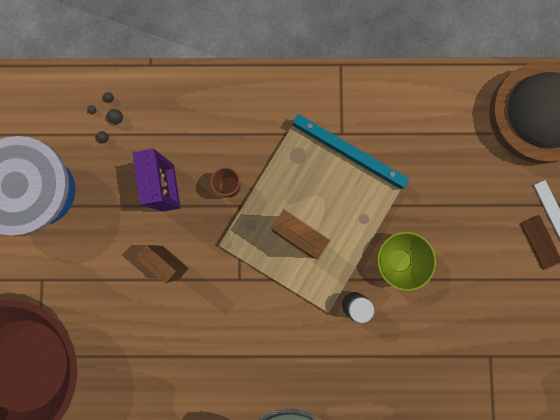

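The side view shows the mould standing on the board at about (262,245). The purple one at (255,185) and the small one at (195,205) are decoys. In the top view the mould's top is at about (301,232). The strip runs from (297,120) to (405,183), the jar is at (361,308), the bowl at (407,262) and the cup at (226,182). Next I'll zoom in and measure.

```bash
cat > h.py <<'E'
import cv2,numpy as np
np.set_printoptions(suppress=True,precision=3)
def ray(c,uv):
    uv=np.asarray(uv,float).reshape(-1,2)
    d=np.c_[uv,np.ones(len(uv))]@np.linalg.inv(c["mtx"]).T@c["T"][:3,:3].T
    return c["T"][:3,3],d
def onz(c,uv,z):
    o,d=ray(c,uv); return o+d*((z-o[2])/d[:,2])[:,None]
def proj(c,p):
    p=np.asarray(p,float).reshape(-1,3); q=(p-c["T"][:3,3])@c["T"][:3,:3]@c["mtx"].T
    return q[:,:2]/q[:,2:]
def zoom(img,x0,y0,x1,y1,f,name):
    cv2.imwrite(name,cv2.resize(img[y0:y1,x0:x1,::-1],None,fx=f,fy=f,interpolation=cv2.INTER_CUBIC))
E
python3 - <<'E'
from workcell import env
from h import *
t=env.capture("top"); s=env.capture("side")
zoom(t["img"],210,100,440,330,2.6,"pics/tz.png"); zoom(s["img"],190,150,400,390,2.5,"pics/sz.png")
hsv=cv2.cvtColor(t["img"],cv2.COLOR_RGB2HSV)
m=cv2.inRange(hsv,(85,120,60),(105,255,255)); m[:, :200]=0
n,l,st,ce=cv2.connectedComponentsWithStats(m); k=1+np.argmax(st[1:,4]); 
cnt=max(cv2.findContours((l==k).astype('uint8'),cv2.RETR_EXTERNAL,cv2.CHAIN_APPROX_NONE)[0],key=len)
b=cv2.boxPoints(cv2.minAreaRect(cnt)); print(st[k],b); print(onz(t,b,46))
E
```

```text
[ 293  114  116   74 1289] [[292.283 122.215]
 [297.695 113.049]
 [408.796 178.651]
 [403.384 187.817]]
[[ 773.672   -7.579   46.   ]
 [ 795.571  -20.248   46.   ]
 [ 640.751 -274.142   46.   ]
 [ 619.538 -261.154   46.   ]]
```

View pics/tz.png

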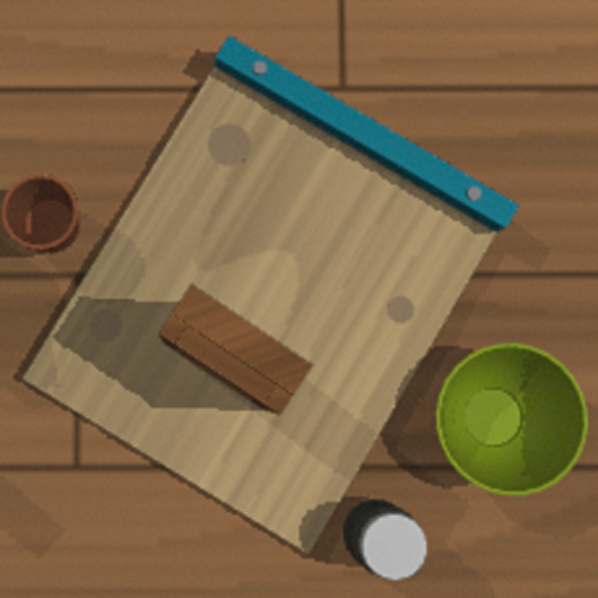

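View pics/sz.png

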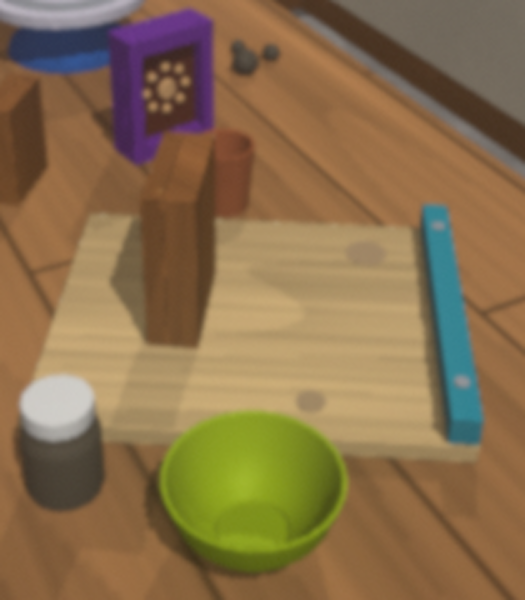

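Run:
```python
from workcell import env
from h import *
t=env.capture("top"); s=env.capture("side")
a=cv2.resize(t["img"][200:270,262:337,::-1],None,fx=8,fy=8,interpolation=cv2.INTER_CUBIC)
a=cv2.convertScaleAbs(a,alpha=1.8); cv2.imwrite("pics/tzz.png",a)
a=cv2.resize(s["img"][190:295,230:295,::-1],None,fx=5.5,fy=5.5,interpolation=cv2.INTER_CUBIC)
a=cv2.convertScaleAbs(a,alpha=1.8); cv2.imwrite("pics/szz.png",a)
```

```text
(no output)
```

View pics/tzz.png

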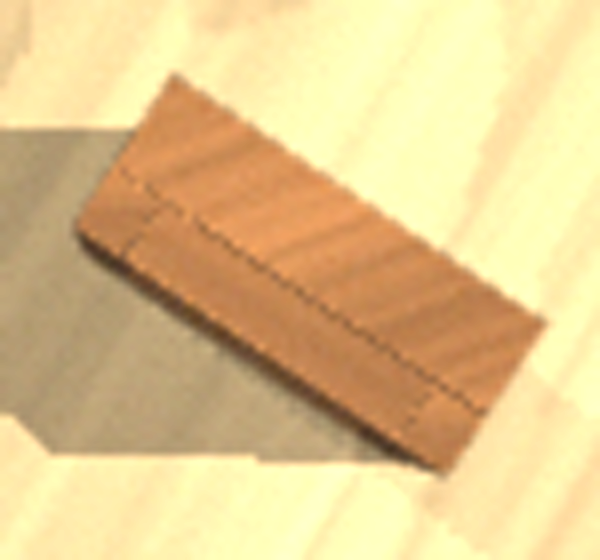

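View pics/szz.png

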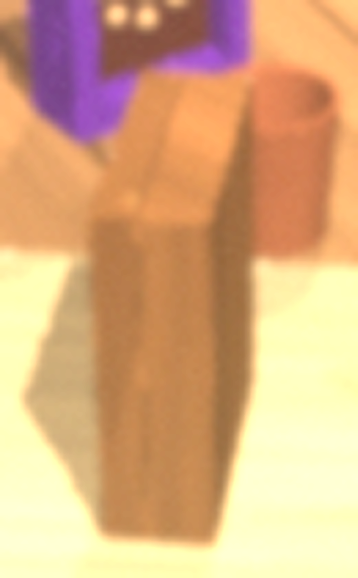

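Run:
```python
from workcell import env
from h import *
t=env.capture("top"); s=env.capture("side")
# pixel-centre shift: resize maps dst x -> (x+.5)/f-.5
p=(np.array([[174,72],[548,322],[443,475],[78,228]])+.5)/8-.5+[262,200]
w=onz(t,p,168); print(w, np.linalg.norm(np.roll(w,-1,0)-w,axis=1)); c=w.mean(0)
e=w[1]-w[0]+w[2]-w[3]; yax=-e[:2]/np.linalg.norm(e[:2]); xax=np.array([yax[1],-yax[0]]); print("c",c,"yaw mould",np.arctan2(xax[1],xax[0]))
q=(np.array([[103,530],[213,543]])+.5)/5.5-.5+[230,190]; print("foot side",onz(s,q,18))
q=(np.array([[90,215],[213,222],[250,85],[150,72]])+.5)/5.5-.5+[230,190]; v=onz(s,q,168);print("top side",v,v.mean(0))
# strip
S=np.array([[773.7,-7.6],[795.6,-20.2],[640.75,-274.1],[619.5,-261.2]])
d=(S[0]-S[3]+S[1]-S[2]);d/=np.linalg.norm(d); n=np.array([d[1],-d[0]]);print("strip yaw",np.arctan2(n[1],n[0]),np.linalg.norm(S[0]-S[3]),np.linalg.norm(S[0]-S[1]))
sc=(S.mean(0)); sf=sc-n*12.5; print("stop_face",sf,"n",n)
foot=c[:2]; heel=foot+xax*22.5; print("gap of fallen head:",(sf-heel)@n-150*(xax@n), "lateral of foot centre", (foot-sf)@d)
for nm,z,px in(("cup",75,(226,182)),("jar",85,(361,310)),("bowl",60,(407,262))):
    print(nm,onz(t,[px],z))
    pw=onz(t,[px],z)[0,:2]; print((pw-sf)@n,(pw-sf)@d)
# board corners
bc=(np.array([[20,378],[307,553]])+.5)/2.6-.5+[210,100]; b=onz(t,bc,18); print(b,(b[:,:2]-sf)@n,(b[:,:2]-sf)@d)
# side strip: near top edge & near foot edge
```

```text
[[559.241  14.393 168.   ]
 [498.076 -76.593 168.   ]
 [461.062 -50.735 168.   ]
 [520.942  37.862 168.   ]] [109.634  45.152 106.935  44.917]
c [509.83  -18.768 168.   ] yaw mould -0.5930878549617826
foot side [[462.847 -46.552  18.   ]
 [498.013 -73.136  18.   ]]
top side [[461.518 -52.352 168.   ]
 [498.902 -76.498 168.   ]
 [554.765   7.41  168.   ]
 [523.975  34.796 168.   ]] [509.79  -21.661 168.   ]
strip yaw -0.5469857257309457 296.8006064683831 25.26598503917864
stop_face [ 696.711 -134.274] n [ 0.854 -0.52 ]
gap of fallen head: 47.373707786052535 lateral of foot centre 1.4528563467345645
cup [[628.086 140.748  75.   ]]
-201.6555756336826 199.20123956457059
jar [[ 351.113 -151.237   85.   ]]
-286.35120902549295 -194.23923508954468
bowl [[ 451.61  -259.933   60.   ]]
-143.9826767982614 -234.80604859810404
[[489.106 167.029  18.   ]
 [335.299 -88.658  18.   ]] [-334.027 -332.406] [ 149.363 -149.016]
```

```bash
cat >> h.py <<'E'
from scipy.spatial.transform import Rotation as R
def rot(o): q=np.array(o["ee_rot"]); return R.from_quat(q[[1,2,3,0]])
def go(o,pos,yaw):
    """tool-frame shift (m) and turn (deg) from measured pose to pos with tool x at world angle yaw, pointing down"""
    r=rot(o); c,s=np.cos(yaw),np.sin(yaw)
    t=R.from_matrix(np.array([[c,s,0],[s,-c,0],[0,0,-1]]))
    print("shift m",r.inv().apply(np.array(pos)-o["position"])/1000,"turn deg",(r.inv()*t).as_rotvec(degrees=True))
    print("pos",o["position"],"F",o["ft_force"],"w",o["grip_width"],"t",o["time"], "toolx yaw",np.arctan2(*r.as_matrix()[[1,0],0]), "q",o["joint_positions"])
E
python3 - <<'E'
from workcell import env
from h import *
o=env.get_obs(); go(o,[453.8,17.8,200],np.pi-.593)
E
```

```text
shift m [-0.438 -0.43   0.031] turn deg [-0.015 -0.001 20.925]
pos [124.156 535.737 231.151] F [ 0.574 -0.292 -0.096] w 85.36703517582762 t 0.4 toolx yaw 2.913802921355588 q [ 1.209  0.326 -0.193  1.052  0.     1.437]
```

```bash
python3 -m inch '[[[0.4,-0.04,-0.04,0,0,0,2],[0.4,-0.08,-0.08,0,0,0,4],[0.4,-0.11,-0.11,0,0,0,6],[0.4,-0.14,-0.14,0,0,0,8],[0.4,-0.17,-0.17,0,0,0,10],[0.4,-0.2,-0.2,0,0,0,12],[0.4,-0.23,-0.23,0,0,0,14],[0.4,-0.26,-0.26,0,0,0,16],[0.4,-0.29,-0.29,0,0,0,18],[0.4,-0.32,-0.32,0,0,0,20],[0.4,-0.34,-0.34,0,0,0,20.9],[0.4,-0.34,-0.34,0,0,0,20.9]]]'
python3 - <<'E'
from workcell import env
from h import *
o=env.get_obs(); go(o,[453.8,17.8,200],np.pi-.593)
E
```

```text
time: 1.6
position: [380.6, 125.4, 231.5]
ee_rot: [0.001, 0.295, 0.956, -0.0]
ft_force: [-0.2, -0.5, -0.8]
grip_width: 60.0
shift m [-0.121 -0.048  0.032] turn deg [ 0.022  0.093 -0.293]
pos [380.596 125.423 231.529] F [-0.207 -0.464 -0.846] w 59.95878977412481 t 1.6 toolx yaw 2.54347613882339 q [ 0.134  0.046 -0.543  0.98  -0.001  0.732]
```

```bash
python3 -m inch '[[[0.4,-0.03,-0.012,0,0,0,-0.1],[0.4,-0.06,-0.024,0,0,0,-0.2],[0.4,-0.09,-0.036,0.01,0,0,-0.3],[0.4,-0.11,-0.044,0.02,0,0,-0.3],[0.4,-0.121,-0.048,0.04,0,0,-0.3],[0.4,-0.121,-0.048,0.055,0,0,-0.3],[0.4,-0.121,-0.048,0.067,0,0,-0.3],[0.4,-0.121,-0.048,0.067,0,0,-0.3]]]'
python3 - <<'E'
from workcell import env
from h import *
o=env.get_obs(); go(o,[453.8,17.8,164],np.pi-.593)
t=env.capture("top"); s=env.capture("side")
zoom(t["img"],210,120,410,300,3,"pics/t1.png"); zoom(s["img"],190,150,350,310,3.5,"pics/s1.png")
E
```

```text
time: 2.4
position: [450.6, 21.2, 162.9]
ee_rot: [-0.002, 0.289, 0.957, -0.0]
ft_force: [-0.0, -0.8, -0.2]
grip_width: 59.9
shift m [-0.005 -0.001 -0.001] turn deg [-0.075 -0.185  0.369]
pos [450.644  21.23  162.851] F [-0.042 -0.802 -0.215] w 59.908482817041545 t 2.4 toolx yaw 2.555026437542465 q [-0.117  0.212 -0.54   0.823  0.     0.47 ]
```

View pics/t1.png

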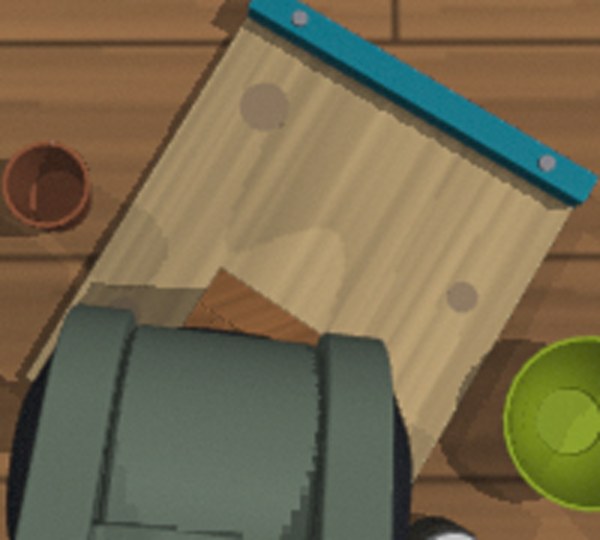

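View pics/s1.png

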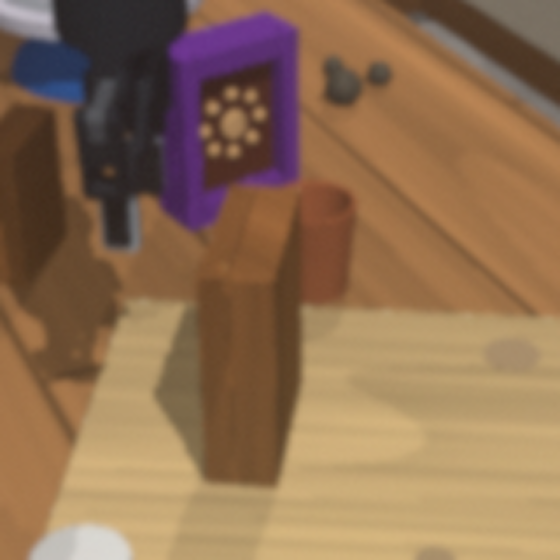

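Run:
```python
from workcell import env
from h import *
s=env.capture("side");o=env.get_obs(); r=rot(o).as_matrix()
for y in(30,44):
  for x in (-11,0,11):
    b=o["position"]+r@np.array([x,-y,0]) if r[1,1]>0 else o["position"]+r@np.array([x,y,0])
    print(y,x,[((proj(s,b+[0,0,dz])[0]-[190,150])*3.5+1.25).round() for dz in(0,7,13)])
```

```text
30 -11 [array([143., 253.]), array([142., 243.]), array([141., 234.])]
30 0 [array([124., 252.]), array([123., 242.]), array([123., 233.])]
30 11 [array([106., 251.]), array([105., 241.]), array([104., 232.])]
44 -11 [array([137., 266.]), array([137., 256.]), array([136., 247.])]
44 0 [array([119., 265.]), array([118., 254.]), array([117., 246.])]
44 11 [array([100., 264.]), array([ 99., 253.]), array([ 98., 244.])]
```

```bash
python3 -m inch '[[[0.4,0,-0.001,0.005,0,0,0.3],[0.4,-0.005,-0.001,0.011,0,0,0.4],[0.4,-0.015,-0.001,0.011,0,0,0.4],[0.4,-0.025,-0.001,0.011,0,0,0.4],[0.4,-0.03,-0.001,0.011,0,0,0.4],[0.4,-0.035,-0.001,0.011,0,0,0.4],[0.4,-0.039,-0.001,0.011,0,0,0.4],[0.4,-0.043,-0.001,0.011,0,0,0.4],[0.4,-0.047,-0.001,0.011,0,0,0.4],[0.4,-0.047,-0.001,0.011,0,0,0.4]]]'
python3 - <<'E'
from workcell import env
from h import *
o=env.get_obs(); go(o,[491,-7.4,152],np.pi-.593)
t=env.capture("top"); s=env.capture("side")
zoom(t["img"],210,120,410,300,3,"pics/t2.png"); zoom(s["img"],190,150,350,310,3.5,"pics/s2.png")
E
```

```text
time: 3.55
position: [491.2, -6.7, 153.3]
ee_rot: [0.0, 0.293, 0.956, -0.0]
ft_force: [-0.1, -0.4, -0.4]
grip_width: 59.6
shift m [-0.    -0.001  0.001] turn deg [ 0.003  0.025 -0.09 ]
pos [491.247  -6.744 153.307] F [-0.14  -0.441 -0.4  ] w 59.577712781330746 t 3.55 toolx yaw 2.547015014326284 q [-0.164  0.29  -0.461  0.82  -0.     0.431]
```

View pics/s2.png

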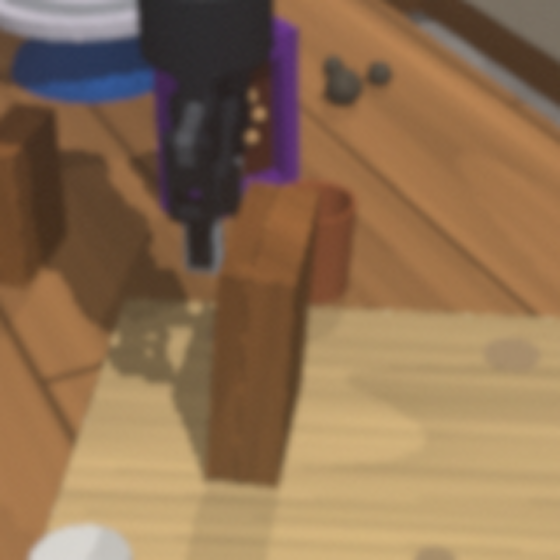

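The mould is tilting about its heel with the fingers on its top rim: its front top edge has moved right to (225,270) in the zoomed side view. I'll keep pushing.

```bash
python3 -m inch '[[[0.4,-0.006,0,0,0,0,0],[0.4,-0.012,0,0,0,0,0],[0.4,-0.018,0,0,0,0,0],[0.4,-0.023,0,0,0,0,0],[0.4,-0.028,0,0,0,0,0],[0.4,-0.032,0,0,0,0,0],[0.4,-0.036,0,0,0,0,0],[0.4,-0.04,0,0,0,0,0],[0.4,-0.04,0,0,0,0,0]]]'
python3 - <<'E'
from workcell import env
from h import *
o=env.get_obs(); go(o,[491,-7.4,152],np.pi-.593)
t=env.capture("top"); s=env.capture("side")
zoom(t["img"],210,120,410,300,3,"pics/t3.png"); zoom(s["img"],190,150,390,350,3,"pics/s3.png")
E
```

```text
time: 4.55
position: [524.4, -29.2, 153.3]
ee_rot: [0.0, 0.293, 0.956, -0.0]
ft_force: [-0.6, 0.4, 0.4]
grip_width: 59.9
shift m [ 0.04  -0.001  0.001] turn deg [ 0.004  0.022 -0.088]
pos [524.407 -29.172 153.287] F [-0.554  0.353  0.377] w 59.901218715916265 t 4.55 toolx yaw 2.54705001395214 q [-0.196  0.348 -0.375  0.847 -0.     0.398]
```

View pics/s3.png

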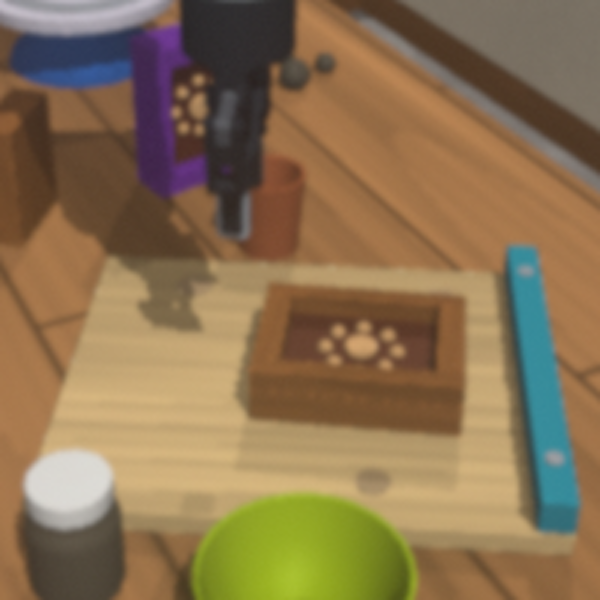

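The side view shows the mould flat on its back, hollow and flower pattern up, spanning about (250,285)-(465,430) in the zoom. It's short of the strip at (515,250)-(560,525). I'll back off, lift slightly and re-measure.

```bash
python3 -m inch '[[[0.4,0.02,0,0,0,0,0],[0.4,0.05,0,0,0,0,0],[0.4,0.08,0,0,0,0,0],[0.4,0.105,0,0,0,0,0],[0.4,0.12,0,0,0,0,0],[0.4,0.12,0,0,0,0,0]]]'
python3 - <<'E'
from workcell import env
from h import *
t=env.capture("top"); s=env.capture("side")
a=cv2.convertScaleAbs(cv2.resize(t["img"][120:250,260:400,::-1],None,fx=4.5,fy=4.5,interpolation=cv2.INTER_CUBIC),alpha=1.6)
cv2.imwrite("pics/t4.png",a)
a=cv2.convertScaleAbs(cv2.resize(s["img"][225:335,250:390,::-1],None,fx=5,fy=5,interpolation=cv2.INTER_CUBIC),alpha=1.6)
cv2.imwrite("pics/s4.png",a)
E
```

```text
time: 5.25
position: [423.0, 39.2, 153.4]
ee_rot: [-0.0, 0.292, 0.956, -0.0]
ft_force: [0.5, 0.5, 0.7]
grip_width: 59.6
```

View pics/t4.png

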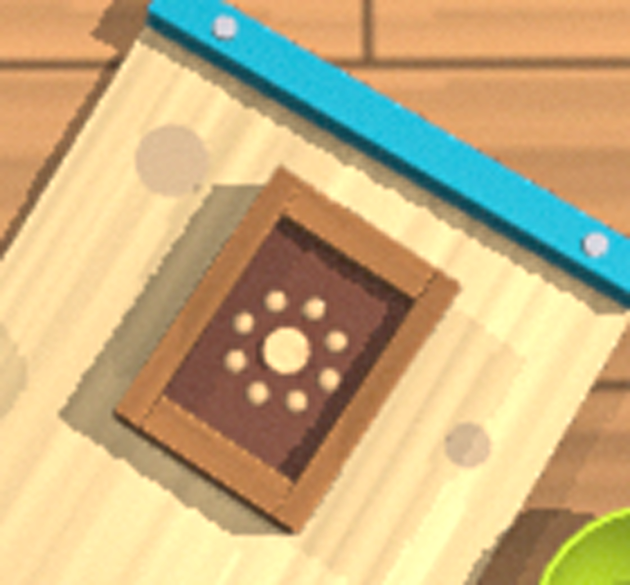

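View pics/s4.png

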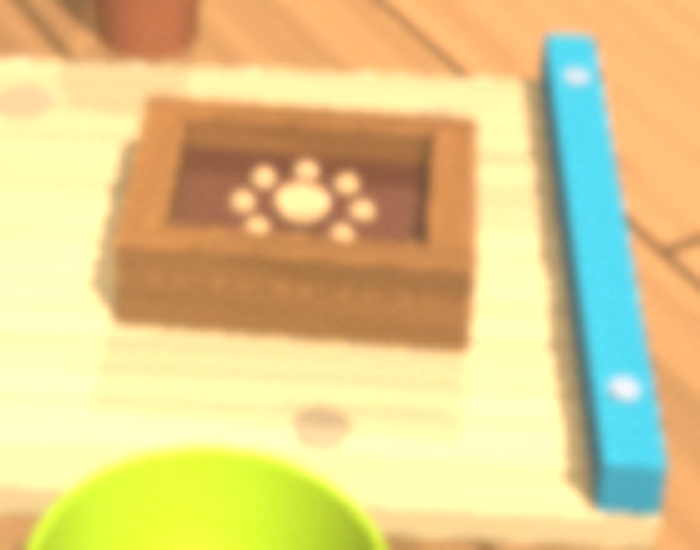

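Run:
```python
from workcell import env
from h import *
t=env.capture("top"); o=env.get_obs()
p=(np.array([[280,166],[459,287],[296,532],[115,412]])+.5)/4.5-.5+[260,120]
w=onz(t,p,63)[:,:2]; print(w,np.linalg.norm(np.roll(w,-1,0)-w,axis=1))
sf=np.array([696.7,-134.3]); n=np.array([.854,-.520]); d=np.array([.52,.854])
print("n",(w-sf)@n,"d",(w-sf)@d)
xd=(w[0]-w[3]+w[1]-w[2]); print("yaw long",np.arctan2(xd[1],xd[0]))
f=(w[2]+w[3])/2; print("foot",f)
go(o,[*(f-n*45),25],np.pi-.547)
```

```text
[[ 688.422  -73.622]
 [ 626.924 -162.317]
 [ 504.824  -79.745]
 [ 564.245    9.408]] [107.93  147.4   107.141 149.377]
n [ -38.623  -45.019 -192.231 -187.844] d [ 47.515 -60.21  -53.186  53.85 ]
yaw long -0.5919740303936547
foot [534.534 -35.169]
shift m [-0.086 -0.002  0.129] turn deg [ 0.037  0.102 -2.724]
pos [425.929  37.907 153.67 ] F [-0.074 -0.11   0.038] w 60.03777436827198 t 5.4 toolx yaw 2.547046990906515 q [-0.084  0.177 -0.612  0.78  -0.     0.511]
```

```bash
python3 -m inch '[[[0.4,-0.01,0,0.03,0,0,-1],[0.4,-0.02,-0.001,0.06,0,0,-2],[0.4,-0.04,-0.002,0.09,0,0,-2.7],[0.4,-0.06,-0.002,0.115,0,0,-2.7],[0.4,-0.08,-0.002,0.129,0,0,-2.7],[0.4,-0.086,-0.002,0.129,0,0,-2.7],[0.4,-0.086,-0.002,0.129,0,0,-2.7]]]'
python3 - <<'E'
from workcell import env
from h import *
o=env.get_obs(); go(o,[496.1,-11.8,25],np.pi-.547)
s=env.capture("side"); zoom(s["img"],190,170,390,350,3,"pics/s5.png")
E
```

```text
time: 6.1
position: [495.8, -12.4, 24.2]
ee_rot: [0.0, 0.271, 0.963, 0.0]
ft_force: [-0.6, 0.1, 0.8]
grip_width: 59.7
shift m [ 0.     0.001 -0.001] turn deg [ 0.004  0.013 -0.097]
pos [495.782 -12.381  24.16 ] F [-0.554  0.146  0.808] w 59.72205883456977 t 6.1 toolx yaw 2.5928961941184054 q [-0.174  0.476 -0.586  0.508 -0.     0.375]
```

View pics/s5.png

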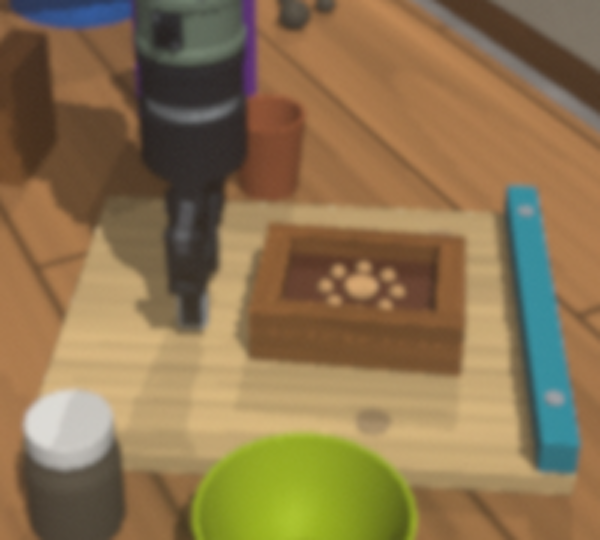

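The fingers are down behind the foot end, with the near tip at about (193,325) and the mould's foot edge at about x=250. Now I'll advance to contact and push most of the gap.

```bash
python3 -m inch '[[[0.4,-0.01,0,0,0,0,0],[0.4,-0.02,0,0,0,0,0],[0.4,-0.028,0,0,0,0,0],[0.4,-0.034,0,0,0,0,0],[0.4,-0.039,0,0,0,0,0],[0.4,-0.044,0,0,0,0,0],[0.4,-0.049,0,0,0,0,0],[0.4,-0.054,0,0,0,0,0],[0.4,-0.058,0,0,0,0,0],[0.4,-0.062,0,0,0,0,0],[0.4,-0.062,0,0,0,0,0]]]'
python3 - <<'E'
from workcell import env
from h import *
o=env.get_obs(); go(o,[496.1,-11.8,25],np.pi-.547)
t=env.capture("top");zoom(t["img"],260,100,420,250,4.5,"pics/t6.png")
s=env.capture("side"); zoom(s["img"],250,220,390,330,5,"pics/s6.png")
E
```

```text
time: 7.25
position: [548.5, -44.2, 24.3]
ee_rot: [0.001, 0.27, 0.963, -0.0]
ft_force: [0.2, 0.7, -0.6]
grip_width: 59.8
shift m [ 0.062  0.    -0.001] turn deg [ 0.006  0.062 -0.025]
pos [548.471 -44.214  24.258] F [ 0.205  0.661 -0.62 ] w 59.78057968549063 t 7.25 toolx yaw 2.594152291305752 q [-0.214  0.55  -0.442  0.578 -0.     0.333]
```

View pics/t6.png

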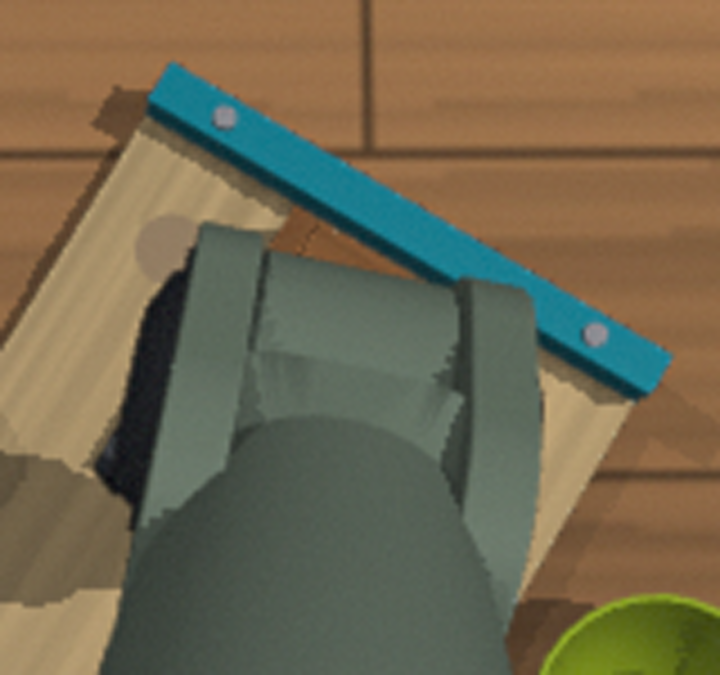

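View pics/s6.png

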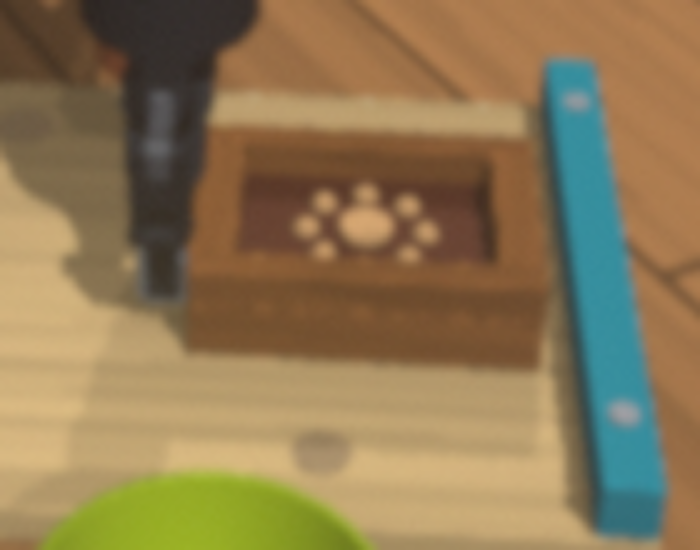

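The fingers are on the foot end (side zoom, about (185,270)). The mould has rotated to line up with the strip, and a small gap remains at about (545-565,300). I'll continue with small steps.

```bash
python3 -m inch '[[[0.4,-0.003,0,0,0,0,0],[0.4,-0.006,0,0,0,0,0],[0.4,-0.008,0,0,0,0,0],[0.4,-0.01,0,0,0,0,0],[0.4,-0.01,0,0,0,0,0]]]'; python3 -m inch '[[[0.4,-0.0015,0,0,0,0,0],[0.4,-0.003,0,0,0,0,0],[0.4,-0.003,0,0,0,0,0]]]';  python3 - <<'E'
from workcell import env
from h import *
s=env.capture("side"); zoom(s["img"],250,220,390,330,5,"pics/s7.png")
E
```

```text
time: 7.85
position: [555.4, -48.5, 24.3]
ee_rot: [-0.001, 0.27, 0.963, 0.0]
ft_force: [-4.5, 2.7, 3.0]
grip_width: 60.0
time: 8.15
position: [558.2, -50.2, 24.3]
ee_rot: [-0.0, 0.27, 0.963, 0.0]
ft_force: [-3.6, 2.6, 2.9]
grip_width: 59.9
```

View pics/s7.png

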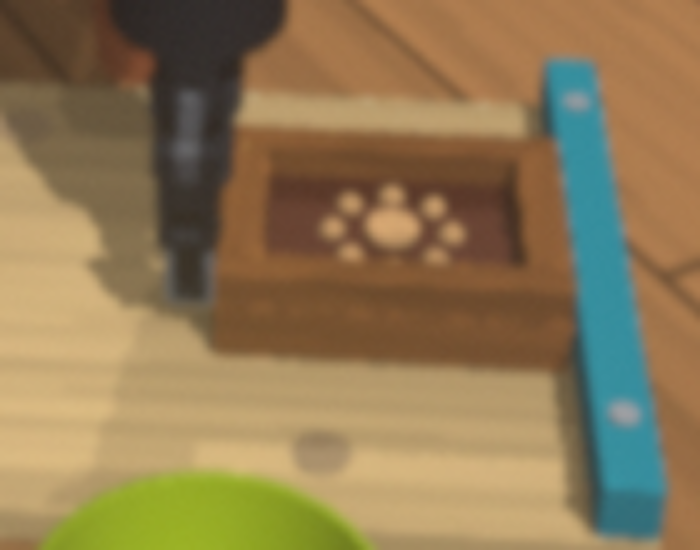

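Nearly there: the head edge at about (575,300) is at the strip. The push force is still only sliding friction (about 4.5 N), so I'll continue until it rises.

```bash
python3 -m inch '[[[0.4,-0.001,0,0,0,0,0],[0.4,-0.002,0,0,0,0,0],[0.4,-0.002,0,0,0,0,0]]]'; python3 -m inch '[[[0.4,-0.001,0,0,0,0,0],[0.4,-0.002,0,0,0,0,0],[0.4,-0.002,0,0,0,0,0]]]'
```

```text
time: 8.5
position: [559.9, -51.2, 24.3]
ee_rot: [-0.0, 0.27, 0.963, 0.0]
ft_force: [-4.1, 1.8, 3.1]
grip_width: 60.2
time: 8.8
position: [559.8, -51.2, 24.2]
ee_rot: [-0.002, 0.27, 0.963, 0.001]
ft_force: [-8.5, 5.7, 9.0]
grip_width: 59.9
```

```bash
python3 -m inch '[[[0.4,-0.001,0,0,0,0,0],[0.4,-0.002,0,0,0,0,0],[0.4,-0.002,0,0,0,0,0],[0.4,-0.002,0,0,0,0,0]]]'
python3 - <<'E'
from workcell import env
from h import *
o=env.get_obs(); go(o,[496.1,-11.8,25],np.pi-.547)
E
```

```text
time: 9.2
position: [559.7, -51.2, 23.9]
ee_rot: [-0.004, 0.27, 0.963, 0.001]
ft_force: [-12.6, 8.1, 11.0]
grip_width: 59.9
shift m [ 0.075  0.001 -0.001] turn deg [-0.001 -0.463  0.036]
pos [559.684 -51.241  23.873] F [-12.634   8.15   11.012] w 59.87100426413208 t 9.2 toolx yaw 2.5952173962105425 q [-0.224  0.572 -0.4    0.607  0.003  0.322]
```

The force has risen to 15 N with no further motion, so the mould is seated. I'll back straight off, then go up and clear.

```bash
python3 -m inch '[[[0.4,0.004,0,0,0,0,0],[0.4,0.01,0,0,0,0,0],[0.4,0.03,0,0,0,0,0],[0.4,0.06,0,-0.01,0,0,0],[0.4,0.09,0,-0.04,0,0,0],[0.4,0.12,0,-0.08,0,0,0],[0.4,0.15,0,-0.12,0,0,0],[0.4,0.17,0,-0.15,0,0,0],[0.4,0.17,0,-0.15,0,0,0]]]'
python3 - <<'E'
from workcell import env
from h import *
t=env.capture("top"); s=env.capture("side")
for n,c,b in(("t8",t,(100,250,270,420)),("s8",s,(220,330,250,390))):
    cv2.imwrite(f"pics/{n}.png",cv2.convertScaleAbs(cv2.resize(c["img"][b[0]:b[1],b[2]:b[3],::-1],None,fx=5,fy=5,interpolation=cv2.INTER_CUBIC)[:600],alpha=1.6))
cv2.imwrite("pics/tfull.png",t["img"][:,:,::-1])
E
```

```text
time: 10.1
position: [420.1, 35.4, 178.3]
ee_rot: [0.004, 0.269, 0.963, 0.001]
ft_force: [0.1, -1.1, 0.3]
grip_width: 59.8
```

View pics/t8.png

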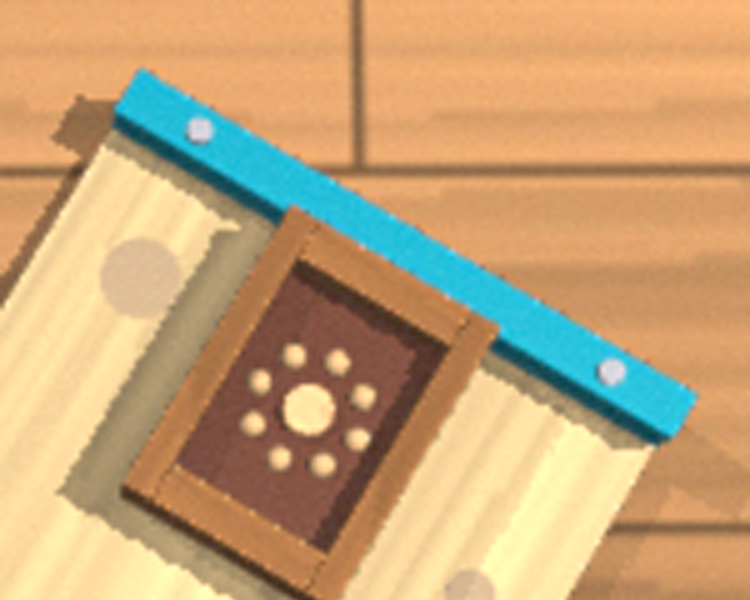

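View pics/s8.png

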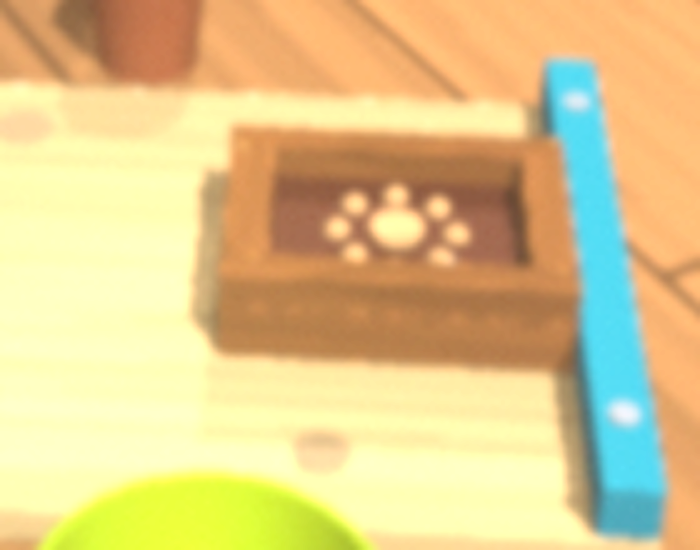

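View pics/tfull.png

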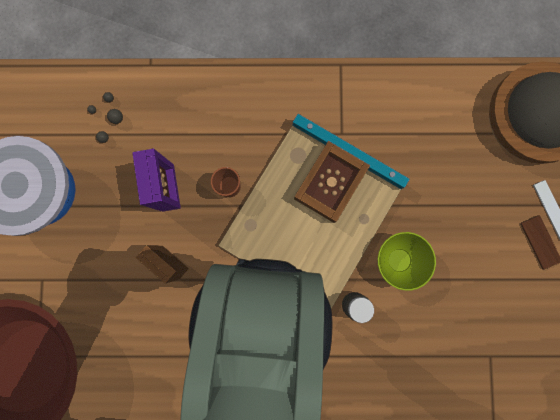

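Run:
```python
from workcell import env
from h import *
t=env.capture("top")
f=lambda a:(np.array(a)+.5)/5-.5+[270,100]
w=onz(t,f([[291,207],[499,328],[123,490]]),63)[:,:2]
# strip far top edge and near top edge (above dark near face)
far=onz(t,f([[140,69],[697,397]]),46)[:,:2]; 
d=far[0]-far[1]; L=np.linalg.norm(d); d/=L; n=np.array([d[1],-d[0]])
print(L,"dist head corners to far edge of strip (25 expected)",(far[0]-w)@n)
e=w[0]-w[1]; print("head yaw vs strip",np.arctan2(d[0]*e[1]-d[1]*e[0],d@e))
e=w[0]-w[2]; print("side",np.linalg.norm(e),"yaw",np.arctan2(e[1],e[0]), "strip",np.arctan2(n[1],n[0]))
```

```text
297.92750376195414 dist head corners to far edge of strip (25 expected) [ 25.203  24.492 175.611]
head yaw vs strip 0.006545616771593806
side 150.41813975491326 yaw -0.5346148996016069 strip -0.5463239596369103
```

The corners agree to 0.7 mm. A two-finger press could leave a small yaw held by the fingers, though, so I'll do one confirming press at the centre with the fingers shut.

Run:
```python
from workcell import env
from h import *
o=env.get_obs(); n=np.array([.8545,-.5195])
t=env.capture("top")
w=onz(t,(np.array([[291,207],[499,328]])+.5)/5-.5+[270,100],63)[:,:2].mean(0)
f=w-150*n; print("foot",f)
go(o,[*(f-n*45),38],np.pi-.5463)
```

```text
foot [568.126 -56.147]
shift m [-0.129 -0.     0.137] turn deg [ 0.036  0.131 -0.061]
pos [419.675  34.466 174.244] F [ 0.795 -0.237 -0.56 ] w 59.628809255243276 t 10.25 toolx yaw 2.5942265477619966 q [-0.093  0.14  -0.597  0.831 -0.     0.454]
```

```bash
python3 -m inch '[[[-1,-0.02,0,0.03,0,0,0],[-1,-0.04,0,0.07,0,0,0],[-1,-0.07,0,0.1,0,0,0],[-1,-0.1,0,0.125,0,0,0],[-1,-0.12,0,0.137,0,0,0],[-1,-0.129,0,0.137,0,0,0],[-1,-0.129,0,0.137,0,0,0],[-1,-0.129,0,0.137,0,0,0]]]'; python3 -m inch '[[[-1,-0.01,0,0,0,0,0],[-1,-0.018,0,0,0,0,0],[-1,-0.024,0,0,0,0,0],[-1,-0.028,0,0,0,0,0],[-1,-0.031,0,0,0,0,0],[-1,-0.033,0,0,0,0,0],[-1,-0.033,0,0,0,0,0]]]'
```

```text
time: 11.1
position: [528.1, -32.1, 37.2]
ee_rot: [-0.001, 0.27, 0.963, 0.0]
ft_force: [-1.3, 0.1, 0.5]
grip_width: 0.2
time: 11.8
position: [557.1, -49.5, 37.2]
ee_rot: [-0.0, 0.27, 0.963, 0.0]
ft_force: [-0.1, 0.4, -0.3]
grip_width: -0.1
```

```bash
python3 -m inch '[[[-1,-0.001,0,0,0,0,0],[-1,-0.002,0,0,0,0,0],[-1,-0.003,0,0,0,0,0],[-1,-0.003,0,0,0,0,0]]]';  python3 -m inch '[[[-1,-0.001,0,0,0,0,0],[-1,-0.002,0,0,0,0,0],[-1,-0.002,0,0,0,0,0]]]'; python3 -m inch '[[[-1,-0.001,0,0,0,0,0],[-1,-0.002,0,0,0,0,0],[-1,-0.002,0,0,0,0,0]]]'
```

```text
time: 12.2
position: [559.6, -51.1, 37.3]
ee_rot: [0.0, 0.27, 0.963, -0.0]
ft_force: [-0.1, -0.5, 0.2]
grip_width: 0.1
time: 12.5
position: [559.8, -51.2, 37.1]
ee_rot: [-0.001, 0.27, 0.963, 0.0]
ft_force: [-4.0, 3.1, 3.5]
grip_width: 0.2
time: 12.8
position: [559.8, -51.3, 36.8]
ee_rot: [-0.003, 0.27, 0.963, 0.001]
ft_force: [-7.5, 6.0, 7.8]
grip_width: 0.1
```

```bash
python3 -m inch '[[[-1,-0.002,0,0,0,0,0],[-1,-0.004,0,0,0,0,0],[-1,-0.004,0,0,0,0,0]]]'; python3 -m inch '[[[-1,0.006,0,0,0,0,0],[-1,0.015,0,0,0,0,0],[-1,0.04,0,0,0,0,0],[-1,0.07,0,-0.02,0,0,0],[-1,0.1,0,-0.06,0,0,0],[-1,0.13,0,-0.1,0,0,0],[-1,0.16,0,-0.14,0,0,0],[-1,0.17,0,-0.15,0,0,0],[-1,0.17,0,-0.15,0,0,0],[-1,0.17,0,-0.15,0,0,0]]]'
python3 - <<'E'
from workcell import env
from h import *
t=env.capture("top"); s=env.capture("side")
for n,c,b in(("t9",t,(100,250,270,420)),("s9",s,(220,330,250,390))):
    cv2.imwrite(f"pics/{n}.png",cv2.convertScaleAbs(cv2.resize(c["img"][b[0]:b[1],b[2]:b[3],::-1],None,fx=5,fy=5,interpolation=cv2.INTER_CUBIC)[:600],alpha=1.6))
cv2.imwrite("pics/tfull9.png",t["img"][:,:,::-1])
a=cv2.imread("pics/top0.png")[:,:,::-1].astype(int)-t["img"]
for nm,(u,v,r) in dict(cup=(226,182,16),jar=(361,308,15),bowl=(407,262,32)).items():
    print(nm,"mean abs diff vs start",abs(a[v-r:v+r,u-r:u+r]).mean())
E
```

```text
time: 13.1
position: [559.7, -51.3, 36.3]
ee_rot: [-0.007, 0.269, 0.963, 0.002]
ft_force: [-15.4, 9.8, 14.3]
grip_width: -0.1
time: 14.1
position: [421.9, 32.9, 186.8]
ee_rot: [0.001, 0.27, 0.963, -0.0]
ft_force: [-0.4, -0.4, 0.4]
grip_width: 0.3
cup mean abs diff vs start 4.357096354166667
jar mean abs diff vs start 9.15148148148148
bowl mean abs diff vs start 5.579996744791667
```

View pics/t9.png

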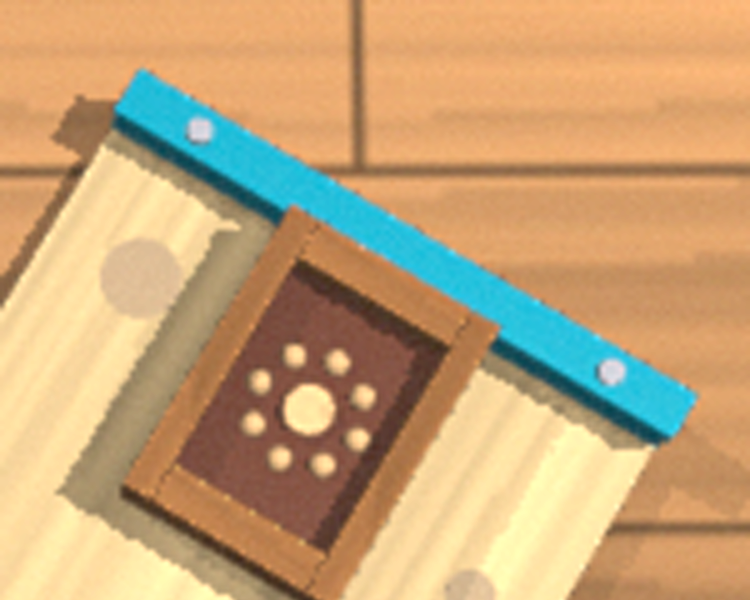

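View pics/s9.png

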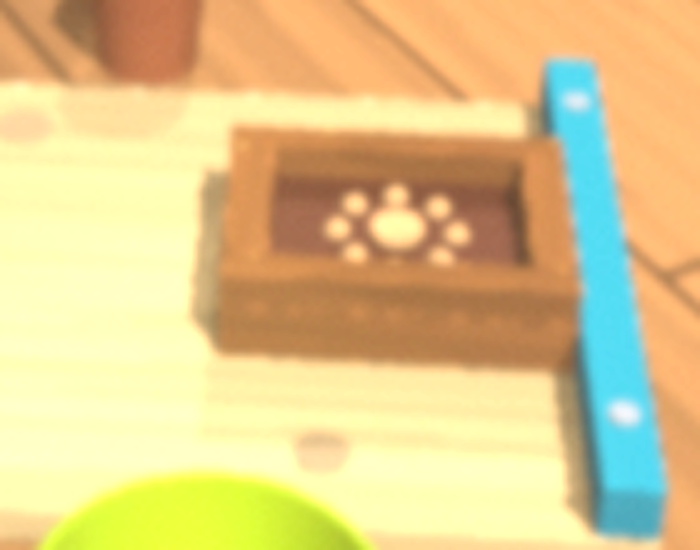

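Both views are identical to before the 18 N central press. The mould lies hollow up with its head edge, (291,207)-(499,328) in the top zoom, along the whole strip. The arm is clear, so I'm handing in.

Run:
```python
from workcell import env
print(env.get_obs()["joint_vel"].round(3)); print(env.sign_off())
```

```text
[-0.004  0.009  0.001  0.008  0.002  0.001]
the job is handed in; nothing more can be done
None
```

The mould is on its back with the hollow up and its top end against the turquoise strip. I handed the job in at about 14 s, with the fingers clear and touching nothing. I tipped it by pushing its top rim with both fingers, slid it about 42 mm by its foot end, then pressed it home. It was only pushed, never gripped.

**Last checks:**
- **Seating:** a second press at the centre of the foot end, with the fingers shut, reached about 18 N horizontally and moved nothing.
- **Flushness:** before that press, the two top corners measured 25.2 and 24.5 mm from the strip's far edge, where 25 mm is expected. The head edge gave 0.007 rad of yaw to the strip and the mould's side gave 0.012 rad. I put both down to pixel noise. The pictures after the press look the same.
- **Cup, jar and bowl:** they look unmoved against the first picture. The jar's patch differed the most (9 grey levels, against 4 to 6 for the other two). I put this down to the arm's shadow, but did not check it separately.

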